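Catch the falling dust lid of the ring case and lower it shut

ROBOT

A 6-joint arm with a two-finger parallel gripper is mounted at the origin on the work surface. World frame = base frame: x ahead of the robot, y to its left, z up, the work surface at z = 0. Lengths are in m, angles in rad, forces in N, time in s.
With the tool pointing down it reaches from about 0.25 to 0.725 m from the base axis. Payload 4 kg.
Tool frame: the origin (TCP) lies midway between the tips of the shut fingers; the grasp point (between the pads) lies 19 mm behind it; z points along the fingers, y is the direction in which the jaws open and shut (so a half turn about z gives the same grasp; the last joint's range is limited). The gripper opens to 85 mm and grips with 20 to 120 N. Pads are 22 mm wide; open, the fingers measure 114 mm over their backs; the gripper's body (76 mm by 85 mm) begins 54 mm behind the grasp point. The pads swing forward as they close: fully open they stand 13 mm farther back than shut.
Start: joints at [-1.262, 0.241, 0.005, 1.335, 0, 1.571], TCP at [0.152, -0.476, 0.231] pointing down, gripper open.
Joint ranges: [-2.72, 2.72], [-1.05, 1.87], [-1.09, 1.28], [-1.99, 2.15], [-1.42, 1.44], [-3.14, 3.14]. Speed limits (rad/s): [2.79, 2.79, 3.14, 3.14, 3.14, 3.14].

INTERFACE

Orientations are given as a unit quaternion [x, y, z, w].
In Python, from workcell import bot, eyes, job gives the robot as it stands.
- The arm moves only by the shell command python3 -m crank 'ROWS'. ROWS is a JSON object of lists of equal length, an entry for each row: "dr": the turn, a rotation vector about the tool's x, y, z in rad, a list of three; "travel": the shift along the tool's x, y, z in m, a list of three; "hand": the finger opening in m, from 0 to 0.0854. In form: {"dr": [[wx, wy, wz], ...], "travel": [[x, y, z], ...], "hand": [hand, ...]}. A call has 1 to 10 rows; each row is the pose to reach, as a shift and turn from the pose commanded when the call began, along the tool's axes at that moment; what a row does not reach only later rows make up. A row lasts 1/8 s, in which the tool goes at most 62.5 mm and 10.7 degrees, less where a joint would pass 70% of its speed; a pose out of reach is approached as far as the arm can. A call with a gripper value outside its range is refused whole. The fingers move at their own pace and stop on an object; the grip force is fixed at half the most. Time passes only in rows, so rows that repeat a pose let the fingers close. It gives the time, the measured TCP pose, the force and the opening at its end, in the units of the state.
- bot.get_obs(): the state, without advancing time (a new reading comes with each control period).
- eyes.camera(name): name is "scene" or "top"; returns a dict with "color" (480x640x3 uint8, red, green, blue), "K" (3x3 intrinsics, pixels), "R" (3x3) and "t" (3): a world point X has camera coordinates R X + t. Camera axes: x right, y down, z forward; pixel columns grow to the right and rows downward; lengths in m; the calibration is good to about 2 mm. A picture is of the moment at which its call begins. There is no depth.
- job.job_done(): hands the job in, once; it reports no verdict.
The state is a dict: "clock": time; "joint_pos": joint angles; "joint_vel": joint speeds; "tau": joint torques, N m; "eef_pos": TCP position; "tool_rot": TCP orientation; "ft_force": force on the tool from outside, world axes, zero at the start; "ft_torque": the same for the moment, N m; "grip_width": finger opening in m.
Only numpy, scipy, OpenCV 4.12 (cv2) and the standard library are available. Lean on these libraries where they do the work, as an engineer would, in place of code of your own. Each camera call takes 0.05 s, during which the arm holds its last target.

TASK

Shut the dust lid over the finished rings without a bang: tip the standing lid forward past upright so that it starts to fall, catch it part-way down on the back of a finger, and let it down slowly on the finger until it is fully shut. Do not squeeze the lid or let it drop the last stretch; leave the other things on the bench alone, and finish with the robot clear.

Things in the scene. Friction and masses are not known exactly. Their poses are not given: they have to be found in the camera images.
- case: blue metal ring case, wedge-shaped, fixed to the bench, 124 mm deep (its x), 200 mm wide (its y); its top rises from the rear wall, 60 mm high, to the front wall, 107 mm high. Origin: centre of its underside; x points from its high front to its low rear, z up. The bench is free for 100 mm in front of it and 80 mm behind it.
- hinge_mid (a point): middle of the lid's hinge line, at the top of the case's low rear wall: x = +60 mm, z = 60 mm from the case's origin. The hinge runs along the case's y. Axes as the case's.
- lid_edge (a point): middle of the free edge of the lid, on its inner face. Lid: aluminium frame with clear window and yellow edge strip, 145 mm from hinge to edge, 210 mm wide, 6 mm thick. Shut, this edge is 114 mm above the bench and overhangs the front wall by 12 mm. x points along the lid from edge to hinge, z out of its outer face.
- lid (a joint): lid angle, rad: 0 shut (rising 22 deg from hinge to front edge), 1.187 upright (balance point), 1.396 stop, leaning 12 deg to the rear; starts on the stop or sinking to it. About 0.3 kg. A worn damper slows the fall but never holds it: from 1.09 it falls shut in 3 to 5 s, creeping, then 0.5 to 0.8 rad/s, too fast to land. 1 to 3 N at the edge push it over.
- mandrel: bystander: upright loose steel ring mandrel, a cone 125 mm tall on a foot 44 mm across; origin at the centre of its underside
- polish_jar: bystander: loose amber jar with white cap, 52 mm across, 65 mm tall; origin at the centre of its underside
- dish: bystander: small loose white dish, 64 mm across, 28 mm tall; origin at the centre of its underside

How it is judged:
On the way, in this order (a step that is already met when the one before it is completed fails the run):
1. the lid is tipped forward past upright (value of joint lid below 1.13 rad).
2. the falling lid is caught between 0.85 and 0.2 rad: borne by the fingers, moving under 0.25 rad/s (value of joint lid between 0.2 and 0.85 rad and velocity of joint lid between -0.25 and 0.25 rad/s and contact force between the fingers and lid above 0.15 N), for 0.2 s.
At the end, for the whole second after the job is handed in: the lid is fully shut (under 0.03 rad) and at rest, and mandrel, jar and dish stand within 20 mm of where they were (value of joint lid below 0.03 rad and velocity of joint lid between -0.05 and 0.05 rad/s and distance of each of mandrel, polish_jar, dish from where it was at the start of the episode below 0.02 m and angle between each of mandrel, polish_jar's own z axis and vertical below 0.2 rad); the robot touches nothing.
It fails at once if the lid came down too fast: over 0.35 rad/s between 0.2 and 0.07 rad (the last 30 to 10 mm of its edge) (value of joint lid between 0.07 and 0.2 rad and velocity of joint lid below -0.35 rad/s).
It fails at once if the lid was slammed (over 1.3 rad/s close to shut) (value of joint lid below 0.2 rad and velocity of joint lid below -1.3 rad/s).
It fails at once if the lid was squeezed or pressed with more than 18 N (contact force between the fingers and lid above 18 N).
It fails at once if a bystander was lifted, knocked or pushed (distance of any of mandrel, polish_jar, dish from where it was at the start of the episode above 0.03 m).
It also fails if it takes over 61 s, if anything falls off the work surface, if the arm or the gripper's body presses on something with over 40 N, if the wrist force passes 120 N, or if a joint passes its speed limit or range.

## Working session

There is one attempt and no reset: what is moved stays moved. The work goes in short steps, Python scripts to look and compute and a shell command to move; the robot and the scene stay as the last step left them, time stands still between calls to the robot, and variables do not carry over. Pictures are saved under pics/ and viewed, and the job is handed in when it is done.

```bash
ls; mkdir -p pics
python3 - <<'E'
from workcell import bot, eyes, job
import cv2
print(bot.get_obs())
for n in("scene","top"):
    c=eyes.camera(n); cv2.imwrite(f"pics/{n}0.png",c["color"][:,:,::-1]); print(n,c["K"],c["R"],c["t"])
E
```

```text
pics
{'clock': 0.0, 'joint_pos': array([-1.26201369e+00,  2.41435109e-01,  3.69791578e-03,  1.33518426e+00,
        1.24522230e-06,  1.57077768e+00]), 'joint_vel': array([-2.92854436e-04,  1.34551231e-03, -2.59721649e-04,  7.56873815e-04,
       -2.78235843e-04, -8.19558642e-05]), 'tau': array([ 1.18286487e-03, -3.72317934e+01,  2.52406651e+01,  1.70269929e-02,
        1.01644246e-04,  5.54802540e-06]), 'eef_pos': array([ 0.15175566, -0.47574306,  0.23039186]), 'tool_rot': array([ 9.88103324e-01,  1.53787813e-01, -1.62774458e-04, -1.05002081e-03]), 'ft_force': array([-0.16497444,  0.67788153,  0.89248875]), 'ft_torque': array([ 0.03482614, -0.0177155 ,  0.05576781]), 'grip_width': 0.08528636476978585}
scene [[474.72040819   0.         325.01837757]
 [  0.         474.72040819 239.30065879]
 [  0.           0.           1.        ]] [[-0.53871427  0.84245301 -0.00773639]
 [ 0.49104027  0.30651194 -0.81543233]
 [-0.68459213 -0.44308391 -0.57880071]] [ 0.22373987 -0.2002683   1.33816528]
top [[604.38067911   0.         314.69916683]
 [  0.         604.38067911 244.99529207]
 [  0.           0.           1.        ]] [[ 0.0092445  -0.99989019 -0.01158251]
 [-0.99834758 -0.00857203 -0.05682111]
 [ 0.05671559  0.01208865 -0.99831719]] [0.09849699 0.53145563 1.18417998]
```

View pics/scene0.png

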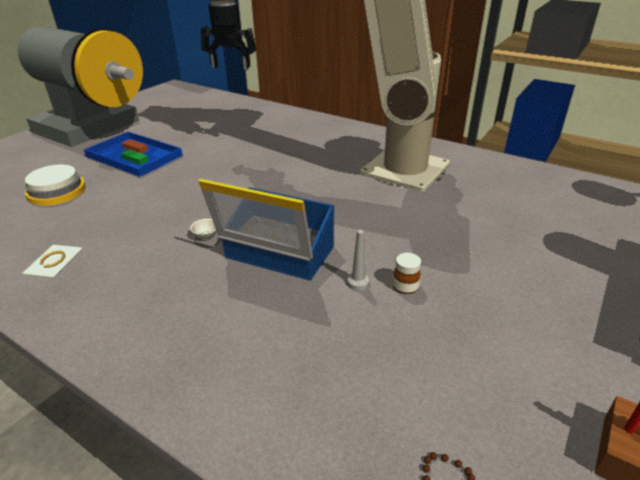

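View pics/top0.png

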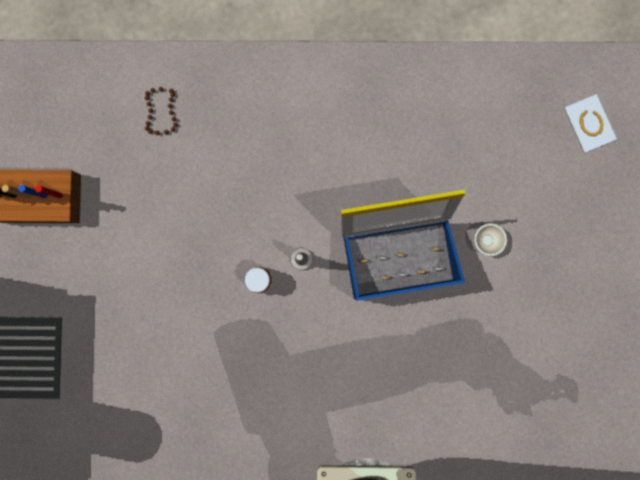

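Run:
```python
import cv2
a=cv2.imread("pics/top0.png")[180:310,230:530]; cv2.imwrite("pics/topc.png",cv2.resize(a,None,fx=2.6,fy=2.6,interpolation=cv2.INTER_CUBIC))
a=cv2.imread("pics/scene0.png")[170:300,180:430]; cv2.imwrite("pics/scenec.png",cv2.resize(a,None,fx=3.2,fy=3.2,interpolation=cv2.INTER_CUBIC))
```

```text
(no output)
```

View pics/topc.png

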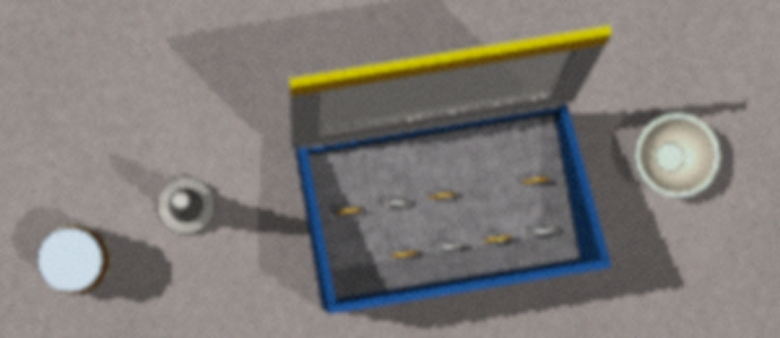

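View pics/scenec.png

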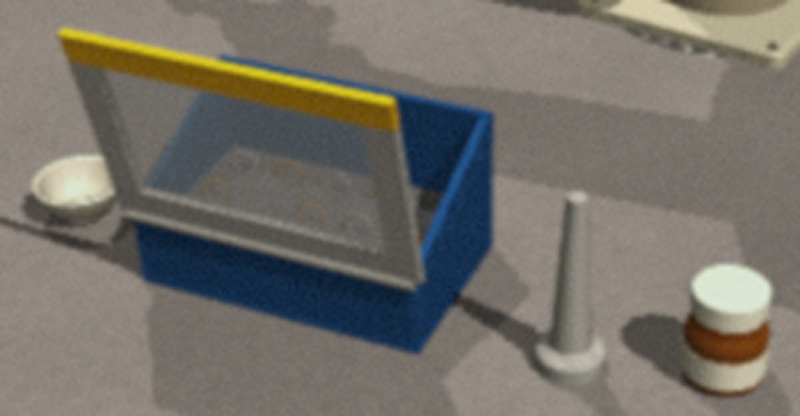

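```bash
cat > h.py <<'E'
import numpy as np, cv2
from workcell import bot, eyes, job
def proj(c,X):
    p=c["R"]@np.asarray(X)+c["t"]; q=c["K"]@p; return q[:2]/q[2]
def ray(c,uv):
    d=np.linalg.inv(c["K"])@np.array([uv[0],uv[1],1.]); return -c["R"].T@c["t"], c["R"].T@d
def onz(c,uv,z):
    o,d=ray(c,uv); return o+d*(z-o[2])/d[2]
def tri(c1,u1,c2,u2):
    A=[];b=[]
    for c,u in((c1,u1),(c2,u2)):
        o,d=ray(c,u); d/=np.linalg.norm(d); P=np.eye(3)-np.outer(d,d); A.append(P); b.append(P@o)
    return np.linalg.lstsq(np.vstack(A),np.hstack(b),rcond=None)[0]
E
python3 - <<'E'
from h import *
from scipy.optimize import least_squares
T=eyes.camera("top");S=eyes.camera("scene")
t=lambda x,y:(x/2.6+230,y/2.6+180)
s=lambda x,y:(x/3.2+180,y/3.2+170)
def lidp(d,n,y,th):
    a=np.radians(22)+th
    return [.06-d*np.cos(a)+n*np.sin(a), y, .06+d*np.sin(a)+n*np.cos(a)]
obs=[(T,t(331,310),[-.062,.1,.107]),(T,t(607,266),[-.062,-.1,.107]),
(S,s(492,115),[-.062,.1,.107]),(S,s(222,57),[-.062,-.1,.107]),(S,s(418,352),[.062,.1,0]),(S,s(145,281),[.062,-.1,0]),
(T,t(298,150),[.062,.1,.06]),(T,t(567,107),[.062,-.1,.06]),
(T,t(291,80),(.145,.006,.105)),(T,t(610,28),(.145,.006,-.105)),(S,s(62,30),(.145,0.,-.105)),(S,s(395,100),(.145,0.,.105)),(T,t(292,92),(.145,0,.105)),(T,t(610,38),(.145,0,-.105))]
def W(p,X):
    c,si=np.cos(p[2]),np.sin(p[2]); return [p[0]+c*X[0]-si*X[1],p[1]+si*X[0]+c*X[1],X[2]]
def f(p):
    r=[]
    for c,u,X in obs:
        if isinstance(X,tuple): X=lidp(*X,p[3])
        r.append(proj(c,W(p,X))-u)
    return np.ravel(r)
r=least_squares(f,[.45,-.15,.1,1.39],loss='soft_l1')
print(r.x,np.round(f(r.x).reshape(-1,2),1))
# tri checks
print(tri(T,t(331,310),S,s(492,115)),tri(T,t(607,266),S,s(222,57)))
# mandrel tip, jar cap, dish
print("mandrel",tri(T,t(180,200),S,s(577,195)),"jar",tri(T,t(72,259),S,s(731,283)), "dish",onz(T,t(678,155),.028), onz(T,t(186,207),0.))
for n in(T,S):print(proj(n,W(r.x,[.06,0,.06])))
E
```

```text
[ 0.5001135  -0.06220355  0.17015353  1.40001894] [[-1.3  2.7]
 [ 0.9  2. ]
 [-0.3 -1.8]
 [-0.6 -1.5]
 [-0.7  0.2]
 [-1.1 -0.8]
 [-0.6 -0.9]
 [-0.8 -1.2]
 [-1.2  0.4]
 [-0.7  0.3]
 [-0.4 -1.4]
 [-0.9 -1.3]
 [-0.9 -0.9]
 [ 0.1 -0.2]]
[0.42558374 0.02566687 0.10449709] [ 0.45885965 -0.16896315  0.10542508]
mandrel [0.50186267 0.13095506 0.12455921] jar [0.46002023 0.21216661 0.06716038] dish [ 0.54337567 -0.24179275  0.028     ] [0.50180206 0.12959011 0.        ]
[395.78570385 229.39082094]
[263.72247939 244.06305322]
```

```bash
cat >> h.py <<'E'
from scipy.spatial.transform import Rotation as Ro
CX,CY,YAW=.5001,-.0622,.170
def c2w(x,y,z):
    c,s=np.cos(YAW),np.sin(YAW); return np.array([CX+c*x-s*y,CY+s*x+c*y,z])
def w2c(w):
    c,s=np.cos(YAW),np.sin(YAW); d=np.asarray(w[:2])-[CX,CY]; return np.array([c*d[0]+s*d[1],-s*d[0]+c*d[1],w[2]])
def ori(p,psi=YAW):
    z=np.array([np.cos(p)*np.cos(psi),np.cos(p)*np.sin(psi),-np.sin(p)])
    y=np.array([np.sin(p)*np.cos(psi),np.sin(p)*np.sin(psi),np.cos(p)])
    return Ro.from_matrix(np.c_[np.cross(y,z),y,z])
def delta(pos,R,o=None):
    o=o or bot.get_obs(); R0=Ro.from_quat(o["tool_rot"])
    return np.round(R0.inv().apply(np.asarray(pos)-o["eef_pos"]),4), np.round((R0.inv()*R).as_rotvec(),4)
def st():
    o=bot.get_obs(); z=Ro.from_quat(o["tool_rot"]).as_matrix()
    print("t",o["clock"],"q",np.round(o["joint_pos"],3),"case",np.round(w2c(o["eef_pos"]),4),"zc",np.round(np.degrees([np.arcsin(-z[2,2]),np.arctan2(z[1,2],z[0,2])]),1),"f",np.round(o["ft_force"],2),"w",round(o["grip_width"],4)); return o
E
python3 - <<'E'
from h import *
st(); print(c2w(-.10,.03,.33),delta(c2w(-.10,.03,.33),ori(np.radians(45))))
E
```

```text
t 0.2 q [-1.262  0.241  0.004  1.335  0.     1.571] case [-0.4133 -0.3489  0.2307] zc [ 89.9 107.6] f [ 0.75  0.26 -0.51] w 0.0853
[ 0.39646605 -0.04955069  0.33      ] (array([ 0.3626, -0.3321, -0.0988]), array([-0.6449,  0.5593, -1.3529]))
```

```bash
python3 -m crank '{"dr":[[0,0,0],[-0.1,0.09,-0.2],[-0.2,0.17,-0.4],[-0.3,0.25,-0.6],[-0.37,0.32,-0.77],[-0.44,0.39,-0.94],[-0.52,0.45,-1.1],[-0.58,0.51,-1.23],[-0.645,0.56,-1.353],[-0.645,0.56,-1.353]],"travel":[[0,0,-0.06],[0.04,-0.04,-0.1],[0.08,-0.08,-0.1],[0.12,-0.12,-0.1],[0.16,-0.16,-0.1],[0.21,-0.2,-0.1],[0.26,-0.24,-0.1],[0.31,-0.29,-0.1],[0.36,-0.33,-0.1],[0.362,-0.332,-0.099]],"hand":[0.085,0.06,0.03,0.004,0.004,0.004,0.004,0.004,0.004,0.004]}'; python3 -c "
from h import *
st()"
```

```text
clock: 1.45
eef_pos: [0.3959, -0.0454, 0.3299]
tool_rot: [0.59, 0.71, 0.294, 0.247]
ft_force: [0.5, -0.0, 0.3]
grip_width: 0.0035
t 1.45 q [-0.428 -0.535 -0.665  0.75   0.417  1.111] case [-0.0998  0.0342  0.3299] zc [44.8 10.3] f [ 0.51 -0.    0.28] w 0.0035
```

Run:
```python
from h import *
print(delta(c2w(-.10,.03,.10),ori(np.radians(45))))
```

```text
(array([-0.0036, -0.1632,  0.162 ]), array([ 0.0028, -0.0071,  0.0107]))
```

```bash
python3 -m crank '{"dr":[[0,0,0],[0,0,0],[0,0,0],[0,0,0],[0.003,-0.007,0.011],[0.003,-0.007,0.011]],"travel":[[0,-0.035,0.035],[-0.003,-0.075,0.075],[-0.003,-0.115,0.115],[-0.003,-0.15,0.15],[-0.003,-0.163,0.162],[-0.003,-0.163,0.162]],"hand":[0.004,0.004,0.004,0.004,0.004,0.004]}'
python3 - <<'E'
from h import *
st()
for n in("scene","top"):
    c=eyes.camera(n); cv2.imwrite(f"pics/{n}1.png",c["color"][:,:,::-1])
a=cv2.imread("pics/scene1.png")[150:290,180:380]; cv2.imwrite("pics/scene1c.png",cv2.resize(a,None,fx=4,fy=4,interpolation=cv2.INTER_CUBIC))
a=cv2.imread("pics/top1.png")[180:400,300:540]; cv2.imwrite("pics/top1c.png",cv2.resize(a,None,fx=2.7,fy=2.7,interpolation=cv2.INTER_CUBIC))
E
```

```text
clock: 2.2
eef_pos: [0.4078, -0.0634, 0.1163]
tool_rot: [0.602, 0.708, 0.286, 0.234]
ft_force: [-0.5, -1.0, 0.5]
grip_width: 0.0039
t 2.2 q [-0.462 -0.148 -1.087 -0.017  0.425  1.092] case [-0.0912  0.0144  0.1163] zc [46.6 10.3] f [-0.46 -0.96  0.49] w 0.0039
```

View pics/scene1c.png

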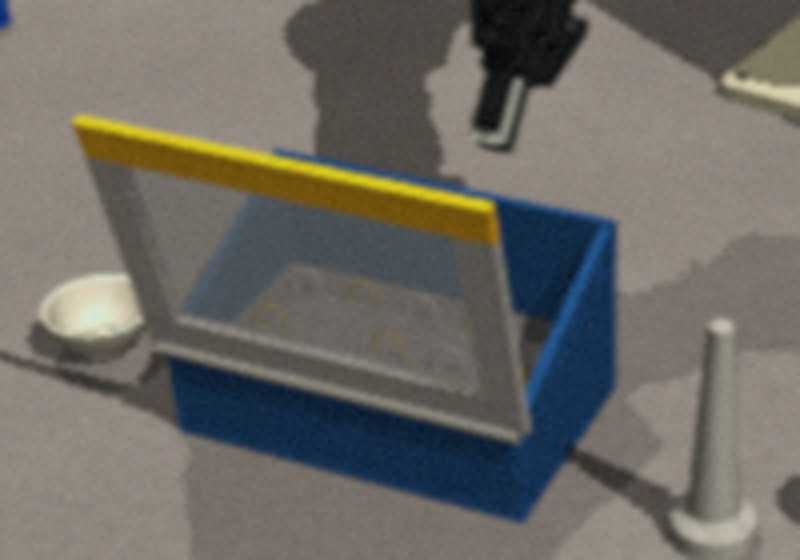

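View pics/top1c.png

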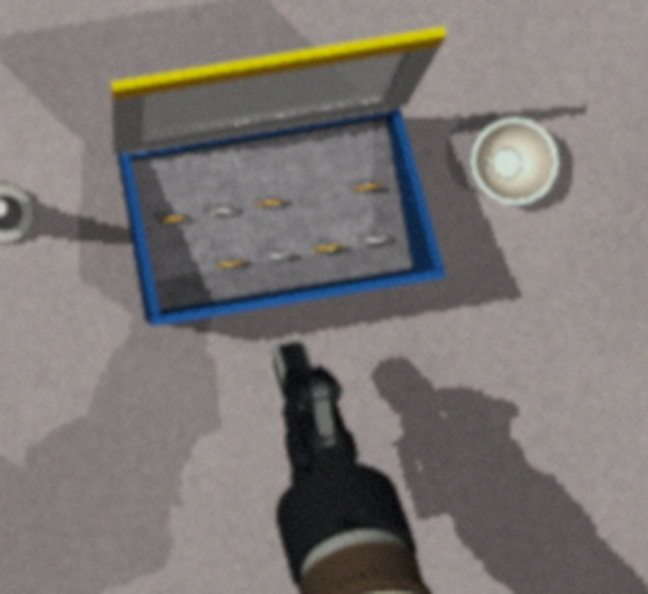

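```bash
cat > kin.py <<'E'
from h import *
from scipy.optimize import least_squares
D=[([-1.26201369e+00,  2.41435109e-01,  3.69791578e-03,  1.33518426e+00,0,1.57077768],[0.15175566, -0.47574306,  0.23039186],[.988103,.153788,-.000163,-.00105]),
([-0.428,-0.535,-0.665,0.75,0.417,1.111],[0.3959,-0.0454,0.3299],[.59,.71,.294,.247]),
([-0.462,-0.148,-1.087,-0.017,0.425,1.092],[0.4078,-0.0634,0.1163],[.602,.708,.286,.234])]
def fk(P,q):
    a,h,L1,f1,L2,f2,L3,L4=P
    al=q[1]+f1; be=q[1]+q[2]+f2; g=q[1]+q[2]+q[3]
    r=a+L1*np.cos(al)+L2*np.cos(be)+L3*np.cos(g); z=h-L1*np.sin(al)-L2*np.sin(be)-L3*np.sin(g)
    # after wrist yaw
    d=np.array([np.cos(q[4])*np.cos(g),np.sin(q[4]),-np.cos(q[4])*np.sin(g)])
    p=np.array([r,0,z])+L4*d
    c,s=np.cos(q[0]),np.sin(q[0]); M=np.array([[c,-s,0],[s,c,0],[0,0,1]])
    return M@p, M@d
if __name__=="__main__":
    for q,p,t in D:
        _,d=fk([0]*8,q); print(d,Ro.from_quat(t).as_matrix()[:,2])
E
python3 kin.py
```

```text
[-0.00289337  0.00907052 -0.99995468] [-6.45076754e-04  2.02488259e-03 -9.99997742e-01]
[0.91712788 0.0267791  0.39769252] [ 0.69790776  0.12606475 -0.70500528]
[0.43939344 0.24181729 0.86513456] [ 0.67553938  0.12321289 -0.72695607]
```

```bash
sed -i 's/be=q\[1\]+q\[2\]+f2; g=q\[1\]+q\[2\]+q\[3\]/be=q[1]-q[2]+f2; g=q[1]-q[2]+q[3]/' kin.py
cat >> kin.py <<'E'
    def res(P): return np.ravel([np.r_[fk(P,q)[0]-p] for q,p,t in D])
    best=None
    for s in range(60):
        rng=np.random.default_rng(s)
        x0=[0,.2,.3,-rng.uniform(0,3),.3,rng.uniform(-2,2),.1,.2]
        r=least_squares(lambda P:np.r_[res(P)*1000,(np.array(P)-[0,.15,.33,-1.5,.3,0,.1,.2])*np.array([3,2,1,.3,1,.3,2,2])],x0)
        if best is None or r.cost<best.cost: best=r
    print(best.cost,best.x.round(4),(res(best.x)*1000).round(1))
E
python3 kin.py
```

```text
[-6.45823468e-04  2.02461541e-03 -9.99997742e-01] [-6.45076754e-04  2.02488259e-03 -9.99997742e-01]
[ 0.69810898  0.12669608 -0.70469281] [ 0.69790776  0.12606475 -0.70500528]
[ 0.67655222  0.12372593 -0.72592629] [ 0.67553938  0.12321289 -0.72695607]
0.05927867132562517 [ 0.0158  0.2249  0.4491 -1.5485  0.3741 -0.0458  0.0533  0.3035] [-0.  -0.  -0.  -0.  -0.1  0.   0.   0.1 -0. ]
```

```bash
cat > ik.py <<'E'
from kin import *
P=np.array([0.0158,0.2249,0.4491,-1.5485,0.3741,-0.0458,0.0533,0.3035])
lo=np.array([-2.72,-1.05,-1.09,-1.99,-1.42]);hi=np.array([2.72,1.87,1.28,2.15,1.44])
def ik(w,p,psi):
    d=np.array([np.cos(p)*np.cos(psi),np.cos(p)*np.sin(psi),-np.sin(p)])
    def f(q):
        a,b=fk(P,np.r_[q,0]); return np.r_[(a-w)*10,b-d]
    r=least_squares(f,[-.4,-.1,-.8,.2,.4],bounds=(lo-1,hi+1)); return r.x,r.cost
if __name__=="__main__":
  for psi in(.17,0):
   for p in(30,45,55,65,75):
    pr=np.radians(p); u=np.array([np.cos(pr),-np.sin(pr)]);n=np.array([np.sin(pr),np.cos(pr)])
    for th in(0,.5):
      a=np.radians(22)+th; E=np.array([.06-.145*np.cos(a),.06+.145*np.sin(a)])
      C=E+.007/np.cos(pr)*u if th==0 else E+.01*u
      t=C-.0145*n
      q,c=ik(c2w(t[0],.03,t[1]),pr,psi); print(psi,p,th,t.round(3),q.round(2),"%.1e"%c, np.all((q>lo)&(q<hi)))
E
python3 ik.py
```

```text
0.17 30 0 [-0.075  0.098] [-0.5   0.27 -1.35 -0.98  0.57] 1.2e-30 False
0.17 30 0.5 [-0.031  0.155] [-0.38 -0.02 -1.19 -0.58  0.47] 4.5e-20 False
0.17 45 0 [-0.078  0.097] [-0.38 -0.07 -1.14 -0.22  0.38] 6.9e-24 False
0.17 45 0.5 [-0.035  0.155] [-0.29 -0.16 -0.97  0.02  0.32] 2.6e-21 True
0.17 55 0 [-0.079  0.096] [-0.3  -0.09 -1.    0.11  0.26] 5.0e-19 True
0.17 55 0.5 [-0.038  0.156] [-0.24 -0.14 -0.82  0.32  0.23] 8.4e-27 True
0.17 65 0 [-0.081  0.093] [-0.23 -0.05 -0.85  0.36  0.17] 1.3e-27 True
0.17 65 0.5 [-0.041  0.157] [-0.18 -0.08 -0.66  0.57  0.15] 8.1e-23 True
0.17 75 0 [-0.081  0.084] [-0.18  0.04 -0.71  0.57  0.09] 1.4e-22 True
0.17 75 0.5 [-0.043  0.159] [-0.14  0.01 -0.5   0.8   0.08] 5.9e-31 True
0 30 0 [-0.075  0.098] [-0.28  0.32 -1.42 -1.2   0.24] 3.0e-23 False
0 30 0.5 [-0.031  0.155] [-0.18 -0.05 -1.24 -0.66  0.16] 1.7e-24 False
0 45 0 [-0.078  0.097] [-0.22 -0.1  -1.18 -0.29  0.16] 6.4e-20 False
0 45 0.5 [-0.035  0.155] [-0.16 -0.18 -1.   -0.03  0.11] 4.1e-32 True
0 55 0 [-0.079  0.096] [-0.19 -0.12 -1.02  0.06  0.11] 4.6e-29 True
0 55 0.5 [-0.038  0.156] [-0.14 -0.16 -0.84  0.28  0.08] 1.2e-19 True
0 65 0 [-0.081  0.093] [-0.16 -0.06 -0.87  0.34  0.07] 6.6e-22 True
0 65 0.5 [-0.041  0.157] [-0.12 -0.09 -0.68  0.55  0.05] 2.1e-21 True
0 75 0 [-0.081  0.084] [-0.14  0.04 -0.72  0.55  0.04] 3.0e-21 True
0 75 0.5 [-0.043  0.159] [-0.11  0.01 -0.51  0.79  0.03] 7.8e-31 True
```

Run:
```python
from ik import *
p=np.radians(55)
for t in((-.1,.3),(.15,.28),(.15,.19),(.122,.19),(.06,.19),(0,.25),(-.08,.28),(-.085,.09),(-.12,.15),(-.15,.25)):
    q,c=ik(c2w(t[0],.03,t[1]),p,.17); print(t,q.round(2),"%.0e"%c,np.all((q>lo)&(q<hi)))
st()
for t in((-.1,.31),(.15,.28),(.15,.19)): print(delta(c2w(t[0],.03,t[1]),ori(p)))
```

```text
(-0.1, 0.3) [-0.34 -0.43 -0.59  0.86  0.28] 6e-30 True
(0.15, 0.28) [-0.08  0.12 -0.18  0.67  0.14] 1e-19 True
(0.15, 0.19) [-0.08  0.2  -0.35  0.43  0.14] 1e-22 True
(0.122, 0.19) [-0.09  0.15 -0.42  0.41  0.15] 2e-27 True
(0.06, 0.19) [-0.13  0.02 -0.56  0.4   0.17] 2e-20 True
(0, 0.25) [-0.19 -0.17 -0.56  0.6   0.2 ] 2e-19 True
(-0.08, 0.28) [-0.3  -0.37 -0.62  0.77  0.26] 1e-34 True
(-0.085, 0.09) [-0.31 -0.09 -1.02  0.09  0.27] 8e-31 True
(-0.12, 0.15) [-0.38 -0.32 -0.96  0.39  0.31] 2e-20 True
(-0.15, 0.25) [-0.46 -0.51 -0.76  0.81  0.35] 3e-30 True
t 2.3 q [-0.462 -0.151 -1.087 -0.016  0.425  1.092] case [-0.0911  0.0144  0.1174] zc [46.4 10.3] f [-0.25  0.02  0.18] w 0.0038
(array([ 0.0178,  0.1261, -0.1456]), array([ 0.1495, -0.0071, -0.0098]))
(array([0.0182, 0.2865, 0.0485]), array([ 0.1495, -0.0071, -0.0098]))
(array([0.0172, 0.2245, 0.1137]), array([ 0.1495, -0.0071, -0.0098]))
```

```bash
python3 -m crank '{"dr":[[0,0,0],[0.05,0,0],[0.1,0,0],[0.15,-0.007,-0.01],[0.15,-0.007,-0.01],[0.15,-0.007,-0.01]],"travel":[[0,0.035,-0.037],[0.01,0.07,-0.08],[0.018,0.1,-0.12],[0.018,0.126,-0.146],[0.018,0.126,-0.146],[0.018,0.126,-0.146]],"hand":[0.004,0.004,0.004,0.004,0.004,0.004]}'
python3 - <<'E'
from ik import *
p=np.radians(55)
o=st()
print(fk(P,o["joint_pos"])[0]-o["eef_pos"])
for t in((.15,.29),(.15,.19)): print(delta(c2w(t[0],.03,t[1]),ori(p)))
E
```

```text
clock: 3.05
eef_pos: [0.3954, -0.0492, 0.31]
tool_rot: [0.614, 0.729, 0.23, 0.194]
ft_force: [0.7, -0.0, -0.1]
grip_width: 0.0043
t 3.05 q [-0.338 -0.428 -0.562  0.887  0.282  1.143] case [-0.1009  0.0305  0.31  ] zc [55.   9.7] f [ 0.7  -0.04 -0.12] w 0.0043
[ 0.00171661 -0.00060262  0.00046209]
(array([-0.0006,  0.1941,  0.1604]), array([0.0003, 0.0003, 0.0006]))
(array([-0.0006,  0.1367,  0.2423]), array([0.0003, 0.0003, 0.0006]))
```

```bash
python3 -m crank '{"dr":[[0,0,0],[0,0,0],[0,0,0],[0,0,0],[0,0,0],[0,0,0],[0,0,0],[0,0,0],[0,0,0],[0,0,0]],"travel":[[0,0.04,0.03],[0,0.08,0.065],[0,0.12,0.1],[0,0.16,0.13],[0,0.194,0.16],[0,0.194,0.16],[0,0.175,0.187],[0,0.156,0.214],[0,0.137,0.242],[0,0.137,0.242]],"hand":[0.004,0.004,0.004,0.004,0.004,0.004,0.004,0.004,0.004,0.004]}'
python3 - <<'E'
from ik import *
st()
for n in("scene","top"):
    c=eyes.camera(n); cv2.imwrite(f"pics/{n}2.png",c["color"][:,:,::-1])
a=cv2.imread("pics/scene2.png")[150:290,180:380]; b=cv2.imread("pics/top2.png")[150:320,300:500]
cv2.imwrite("pics/b2.png",np.hstack([cv2.resize(a,(440,308)),cv2.resize(b,(360,306+2))]))
E
```

```text
clock: 4.3
eef_pos: [0.6394, -0.0074, 0.1859]
tool_rot: [0.616, 0.73, 0.227, 0.191]
ft_force: [-0.0, 0.2, -0.9]
grip_width: 0.0038
t 4.3 q [-0.078  0.169 -0.408  0.407  0.141  1.366] case [0.1466 0.0304 0.1859] zc [55.5  9.8] f [-0.02  0.25 -0.91] w 0.0038
```

View pics/b2.png

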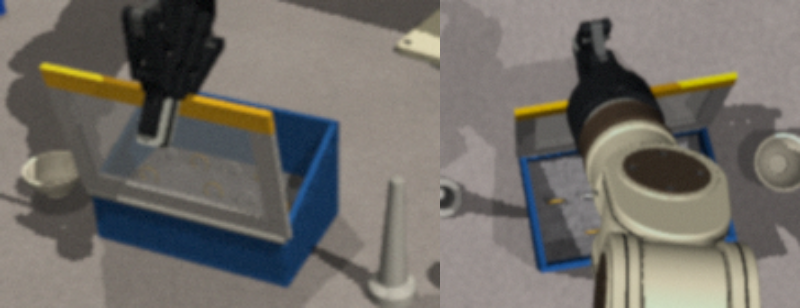

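```bash
python3 -m crank '{"dr":[[0,0,0],[0,0,0],[0,0,0],[0,0,0],[0,0,0],[0,0,0],[0,0,0],[0,0,0]],"travel":[[0,-0.008,-0.006],[0,-0.016,-0.011],[0,-0.02,-0.014],[0,-0.0245,-0.017],[0,-0.0287,-0.02],[0,-0.0328,-0.023],[0,-0.0369,-0.026],[0,-0.041,-0.0287]],"hand":[0.004,0.004,0.004,0.004,0.004,0.004,0.004,0.004]}'
cat > look.py <<'E'
from ik import *
import sys
k=sys.argv[1]; st()
c=eyes.camera("scene"); cv2.imwrite(f"pics/s{k}.png",c["color"][:,:,::-1])
a=cv2.imread(f"pics/s{k}.png")[130:290,180:380]; cv2.imwrite(f"pics/c{k}.png",cv2.resize(a,(750,600),interpolation=cv2.INTER_CUBIC))
# predicted lid left (y+) end corner projections for angles
for th in(1.4,1.2,1.1,1.0,.8,.6,.4,.2,0):
    al=np.radians(22)+th; r=[]
    for y in(.105,-.105):
        u=proj(c,c2w(.06-.145*np.cos(al),y,.06+.145*np.sin(al))); r+=[((u-[180,130])*3.75).round(0)]
    print(th,*r,end="; ")
E
python3 look.py 3
```

```text
clock: 5.4
eef_pos: [0.5969, -0.0155, 0.1941]
tool_rot: [0.613, 0.729, 0.232, 0.197]
ft_force: [2.0, 1.2, 6.6]
grip_width: 0.004
t 5.4 q [-0.106  0.074 -0.505  0.391  0.158  1.342] case [0.1033 0.0296 0.1941] zc [54.6  9.7] f [1.96 1.18 6.64] w 0.004
1.4 [460. 262.] [ 71. 180.]; 1.2 [486. 227.] [104. 149.]; 1.1 [498. 214.] [120. 138.]; 1.0 [511. 204.] [137. 129.]; 0.8 [534. 193.] [168. 122.]; 0.6 [554. 194.] [197. 125.]; 0.4 [571. 206.] [223. 138.]; 0.2 [584. 228.] [244. 160.]; 0 [592. 257.] [260. 189.];
```

View pics/c3.png

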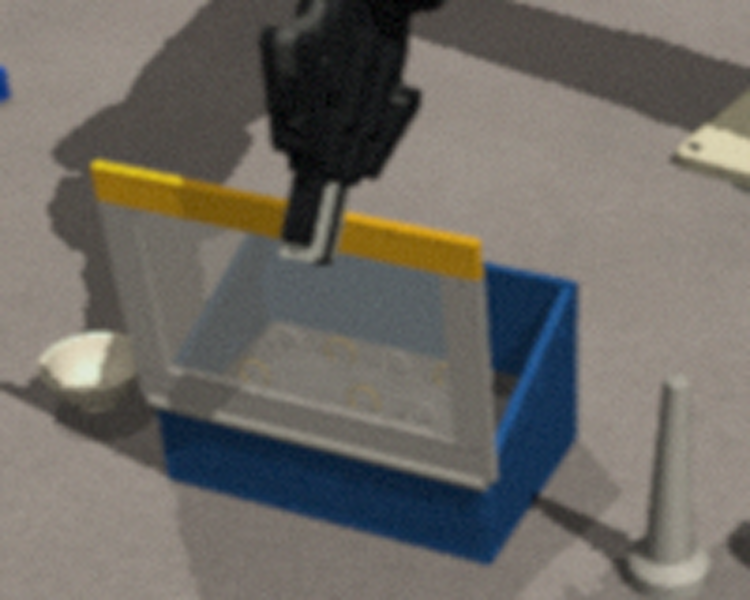

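```bash
python3 -m crank '{"dr":[[0,0,0],[0,0,0],[0,0,0]],"travel":[[0,-0.002,-0.005],[0,-0.0065,-0.008],[0,-0.0105,-0.011]],"hand":[0.004,0.004,0.004]}'; python3 look.py 4
```

```text
clock: 5.82
eef_pos: [0.5793, -0.0183, 0.1935]
tool_rot: [0.615, 0.729, 0.23, 0.194]
ft_force: [0.7, -0.7, 1.9]
grip_width: 0.0043
t 5.825 q [-0.116  0.044 -0.534  0.401  0.162  1.334] case [0.0855 0.0298 0.1935] zc [55.   9.7] f [ 0.73 -0.72  1.94] w 0.0043
1.4 [460. 262.] [ 71. 180.]; 1.2 [486. 227.] [104. 149.]; 1.1 [498. 214.] [120. 138.]; 1.0 [511. 204.] [137. 129.]; 0.8 [534. 193.] [168. 122.]; 0.6 [554. 194.] [197. 125.]; 0.4 [571. 206.] [223. 138.]; 0.2 [584. 228.] [244. 160.]; 0 [592. 257.] [260. 189.];
```

View pics/c4.png

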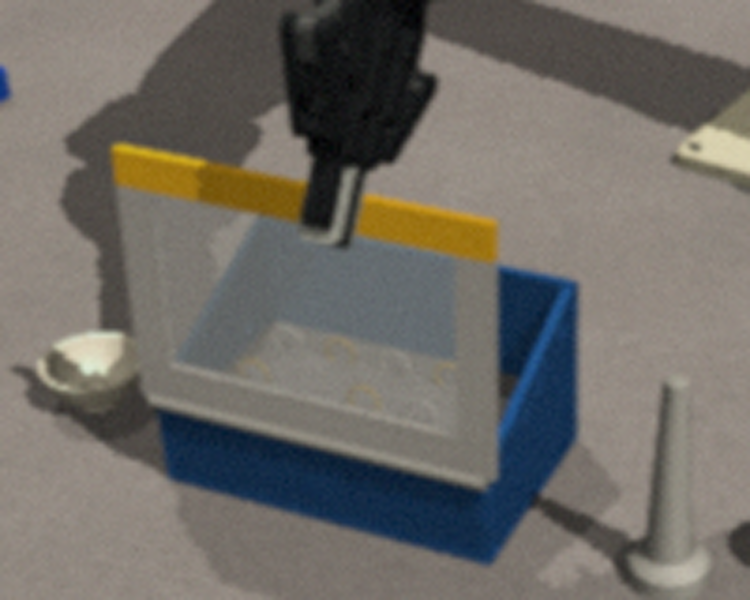

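```bash
python3 -m crank '{"dr":[[0,0,0],[0,0,0],[0,0,0]],"travel":[[0,-0.0035,-0.005],[0,-0.0075,-0.009],[0,-0.0115,-0.0125]],"hand":[0.004,0.004,0.004]}'; python3 look.py 5
```

```text
clock: 6.25
eef_pos: [0.5627, -0.021, 0.1969]
tool_rot: [0.615, 0.729, 0.23, 0.194]
ft_force: [1.5, 0.5, -0.1]
grip_width: 0.004
t 6.25 q [-0.128  0.008 -0.56   0.413  0.169  1.324] case [0.0687 0.03   0.1969] zc [55.   9.7] f [ 1.46  0.48 -0.11] w 0.004
1.4 [460. 262.] [ 71. 180.]; 1.2 [486. 227.] [104. 149.]; 1.1 [498. 214.] [120. 138.]; 1.0 [511. 204.] [137. 129.]; 0.8 [534. 193.] [168. 122.]; 0.6 [554. 194.] [197. 125.]; 0.4 [571. 206.] [223. 138.]; 0.2 [584. 228.] [244. 160.]; 0 [592. 257.] [260. 189.];
```

View pics/c5.png

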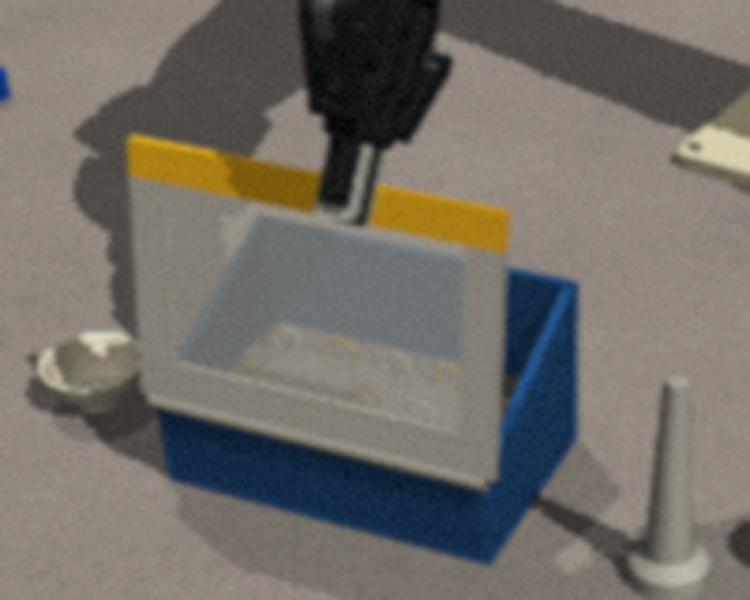

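```bash
python3 -m crank '{"dr":[[0,0,0],[0,0,0],[0,0,0],[0,0,0],[0,0,0],[0,0,0],[0,0,0],[0,0,0]],"travel":[[0,0,-0.035],[0,0,-0.06],[0,-0.035,-0.079],[0,-0.0757,-0.0994],[0,-0.0866,-0.08],[0,-0.0974,-0.0597],[0,-0.1065,-0.043],[0,-0.115,-0.0257]],"hand":[0.004,0.004,0.004,0.004,0.004,0.004,0.004,0.004]}'; python3 look.py 6
```

```text
clock: 7.3
eef_pos: [0.4558, -0.0395, 0.1518]
tool_rot: [0.615, 0.729, 0.23, 0.194]
ft_force: [1.1, 0.1, -0.2]
grip_width: 0.0039
t 7.3 q [-0.237 -0.141 -0.832  0.308  0.229  1.231] case [-0.0398  0.0299  0.1518] zc [55.   9.7] f [ 1.09  0.13 -0.24] w 0.0039
1.4 [460. 262.] [ 71. 180.]; 1.2 [486. 227.] [104. 149.]; 1.1 [498. 214.] [120. 138.]; 1.0 [511. 204.] [137. 129.]; 0.8 [534. 193.] [168. 122.]; 0.6 [554. 194.] [197. 125.]; 0.4 [571. 206.] [223. 138.]; 0.2 [584. 228.] [244. 160.]; 0 [592. 257.] [260. 189.];
```

View pics/c6.png

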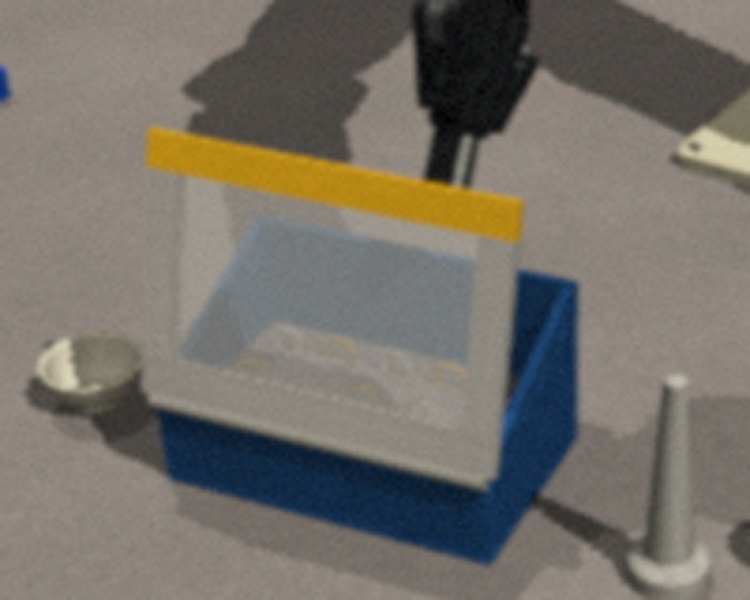

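```bash
python3 -m crank '{"dr":[[0,0,0],[0,0,0],[0,0,0],[0,0,0],[0,0,0],[0,0,0]],"travel":[[0,0,0],[0,0,0],[0,0,0],[0,0,0],[0,0,0],[0,0,0]],"hand":[0.004,0.004,0.004,0.004,0.004,0.004]}'; python3 look.py 7
```

```text
clock: 8.1
eef_pos: [0.4561, -0.0395, 0.1525]
tool_rot: [0.615, 0.729, 0.23, 0.194]
ft_force: [0.8, -0.2, 0.5]
grip_width: 0.0039
t 8.1 q [-0.237 -0.141 -0.83   0.31   0.229  1.231] case [-0.0395  0.0299  0.1525] zc [55.   9.7] f [ 0.84 -0.21  0.47] w 0.0039
1.4 [460. 262.] [ 71. 180.]; 1.2 [486. 227.] [104. 149.]; 1.1 [498. 214.] [120. 138.]; 1.0 [511. 204.] [137. 129.]; 0.8 [534. 193.] [168. 122.]; 0.6 [554. 194.] [197. 125.]; 0.4 [571. 206.] [223. 138.]; 0.2 [584. 228.] [244. 160.]; 0 [592. 257.] [260. 189.];
```

View pics/c7.png

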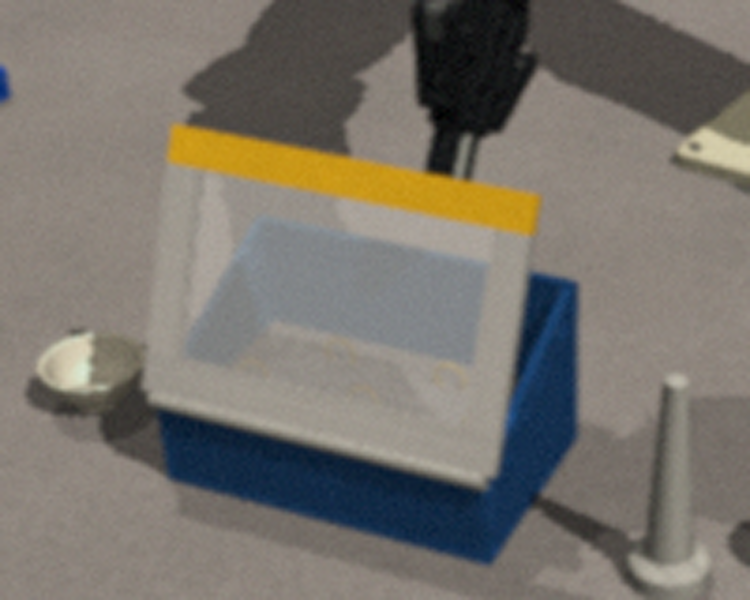

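```bash
python3 -m crank '{"dr":[[0,0,0],[0,0,0],[0,0,0],[0,0,0],[0,0,0],[0,0,0],[0,0,0],[0,0,0]],"travel":[[0,0,0],[0,0,0],[0,0,0],[0,0,0],[0,0,0],[0,0,0],[0,0,0],[0,0,0]],"hand":[0.004,0.004,0.004,0.004,0.004,0.004,0.004,0.004]}'; python3 look.py 8
```

```text
clock: 9.15
eef_pos: [0.4557, -0.0395, 0.1521]
tool_rot: [0.615, 0.729, 0.229, 0.194]
ft_force: [-0.7, 0.6, -0.2]
grip_width: 0.0041
t 9.15 q [-0.237 -0.141 -0.831  0.31   0.229  1.231] case [-0.0399  0.0299  0.1521] zc [55.   9.7] f [-0.68  0.62 -0.25] w 0.0041
1.4 [460. 262.] [ 71. 180.]; 1.2 [486. 227.] [104. 149.]; 1.1 [498. 214.] [120. 138.]; 1.0 [511. 204.] [137. 129.]; 0.8 [534. 193.] [168. 122.]; 0.6 [554. 194.] [197. 125.]; 0.4 [571. 206.] [223. 138.]; 0.2 [584. 228.] [244. 160.]; 0 [592. 257.] [260. 189.];
```

View pics/c8.png

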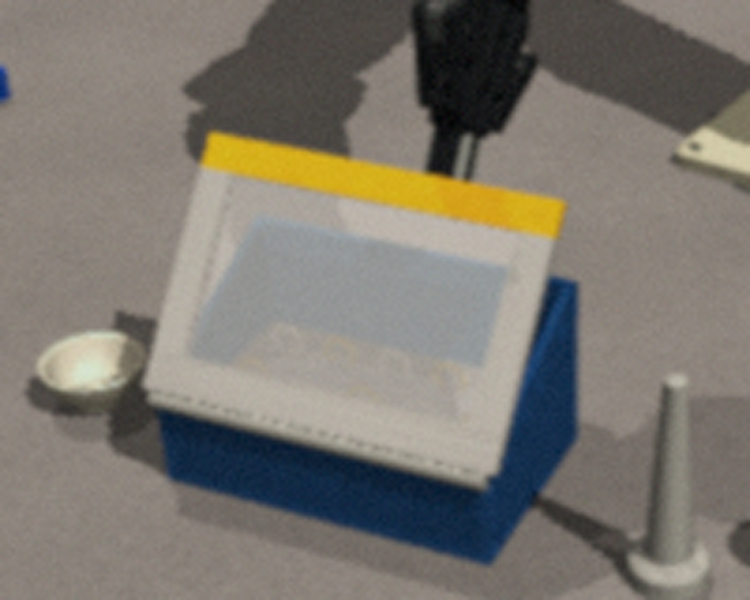

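```bash
python3 -m crank '{"dr":[[0,0,0],[0,0,0],[0,0,0]],"travel":[[0,0,0],[0,0,0],[0,0,0]],"hand":[0.004,0.004,0.004]}'; python3 look.py 9
```

```text
clock: 9.57
eef_pos: [0.456, -0.0394, 0.1524]
tool_rot: [0.615, 0.729, 0.23, 0.194]
ft_force: [-0.8, -0.4, 0.1]
grip_width: 0.004
t 9.575 q [-0.237 -0.141 -0.831  0.31   0.229  1.231] case [-0.0396  0.0299  0.1524] zc [55.   9.7] f [-0.78 -0.36  0.08] w 0.004
1.4 [460. 262.] [ 71. 180.]; 1.2 [486. 227.] [104. 149.]; 1.1 [498. 214.] [120. 138.]; 1.0 [511. 204.] [137. 129.]; 0.8 [534. 193.] [168. 122.]; 0.6 [554. 194.] [197. 125.]; 0.4 [571. 206.] [223. 138.]; 0.2 [584. 228.] [244. 160.]; 0 [592. 257.] [260. 189.];
```

View pics/c9.png

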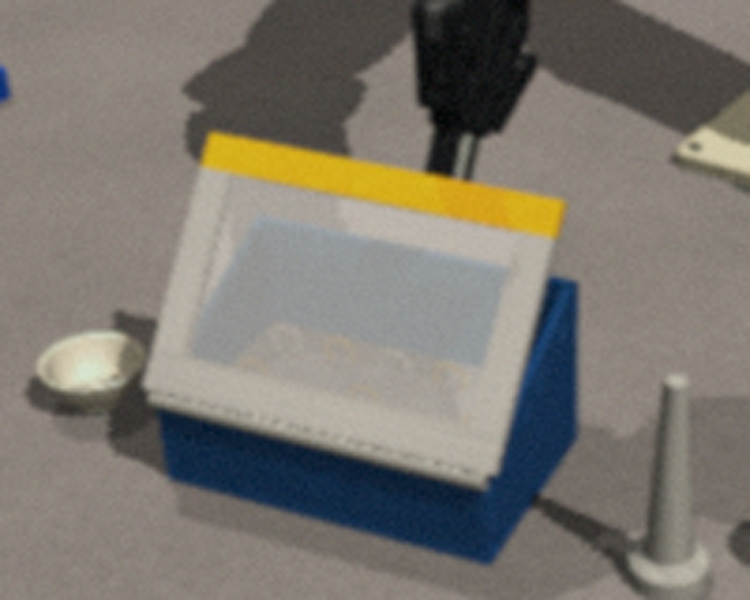

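Run:
```python
from ik import *
p=np.radians(55);u=np.array([np.cos(p),-np.sin(p)]);n=np.array([np.sin(p),np.cos(p)])
def T(th,s=.0113):
    a=np.radians(22)+th; return np.array([.06-.145*np.cos(a),.06+.145*np.sin(a)])+s*u-.0145*n
b=T(.48)
for th in np.r_[np.arange(.46,.19,-.02),np.arange(.19,-.05,-.015)]:
    d=T(th)-b; print(round(th,3),T(th).round(4),"y %.4f z %.4f"%(d@n,d@u))
```

```text
0.46 [-0.0417  0.1508] y -0.0029 z 0.0003
0.44 [-0.0439  0.1488] y -0.0058 z 0.0007
0.42 [-0.046   0.1468] y -0.0086 z 0.0011
0.4 [-0.0481  0.1448] y -0.0115 z 0.0016
0.38 [-0.0501  0.1427] y -0.0143 z 0.0021
0.36 [-0.0521  0.1406] y -0.0172 z 0.0027
0.34 [-0.054   0.1385] y -0.0200 z 0.0034
0.32 [-0.0559  0.1363] y -0.0228 z 0.0041
0.3 [-0.0578  0.134 ] y -0.0256 z 0.0048
0.28 [-0.0596  0.1318] y -0.0284 z 0.0056
0.26 [-0.0614  0.1295] y -0.0312 z 0.0065
0.24 [-0.0631  0.1271] y -0.0339 z 0.0074
0.22 [-0.0647  0.1248] y -0.0366 z 0.0084
0.2 [-0.0664  0.1224] y -0.0393 z 0.0095
0.19 [-0.0672  0.1212] y -0.0407 z 0.0100
0.175 [-0.0683  0.1193] y -0.0427 z 0.0108
0.16 [-0.0695  0.1175] y -0.0447 z 0.0117
0.145 [-0.0706  0.1156] y -0.0467 z 0.0126
0.13 [-0.0717  0.1137] y -0.0486 z 0.0135
0.115 [-0.0727  0.1118] y -0.0506 z 0.0145
0.1 [-0.0737  0.1099] y -0.0525 z 0.0154
0.085 [-0.0747  0.108 ] y -0.0545 z 0.0165
0.07 [-0.0757  0.106 ] y -0.0564 z 0.0175
0.055 [-0.0766  0.1041] y -0.0583 z 0.0186
0.04 [-0.0776  0.1021] y -0.0602 z 0.0197
0.025 [-0.0784  0.1001] y -0.0620 z 0.0208
0.01 [-0.0793  0.0981] y -0.0639 z 0.0219
-0.005 [-0.0801  0.0961] y -0.0657 z 0.0231
-0.02 [-0.0809  0.094 ] y -0.0675 z 0.0243
-0.035 [-0.0817  0.092 ] y -0.0693 z 0.0256
```

```bash
python3 -m crank '{"dr":[[0,0,0],[0,0,0],[0,0,0],[0,0,0],[0,0,0],[0,0,0],[0,0,0],[0,0,0],[0,0,0],[0,0,0]],"travel":[[0,-0.0029,0.0003],[0,-0.0058,0.0007],[0,-0.0086,0.0011],[0,-0.0115,0.0016],[0,-0.0143,0.0021],[0,-0.0172,0.0027],[0,-0.02,0.0034],[0,-0.0228,0.0041],[0,-0.0256,0.0048],[0,-0.0284,0.0056]],"hand":[0.004,0.004,0.004,0.004,0.004,0.004,0.004,0.004,0.004,0.004]}'; python3 look.py 10
```

```text
clock: 10.88
eef_pos: [0.4362, -0.0429, 0.1314]
tool_rot: [0.615, 0.729, 0.23, 0.194]
ft_force: [-0.3, 0.3, -0.2]
grip_width: 0.0036
t 10.875 q [-0.266 -0.142 -0.9    0.246  0.245  1.206] case [-0.0597  0.0298  0.1314] zc [55.   9.7] f [-0.27  0.29 -0.21] w 0.0036
1.4 [460. 262.] [ 71. 180.]; 1.2 [486. 227.] [104. 149.]; 1.1 [498. 214.] [120. 138.]; 1.0 [511. 204.] [137. 129.]; 0.8 [534. 193.] [168. 122.]; 0.6 [554. 194.] [197. 125.]; 0.4 [571. 206.] [223. 138.]; 0.2 [584. 228.] [244. 160.]; 0 [592. 257.] [260. 189.];
```

View pics/c10.png

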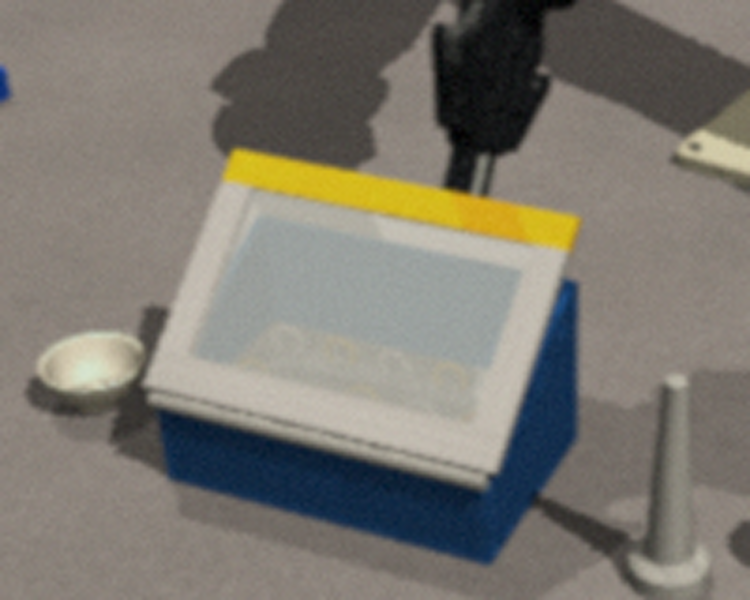

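```bash
python3 -m crank '{"dr":[[0,0,0],[0,0,0],[0,0,0],[0,0,0],[0,0,0],[0,0,0],[0,0,0],[0,0,0],[0,0,0]],"travel":[[0,-0.0028,0.0009],[0,-0.0055,0.0018],[0,-0.0082,0.0028],[0,-0.0109,0.0039],[0,-0.0123,0.0044],[0,-0.0143,0.0052],[0,-0.0163,0.0061],[0,-0.0183,0.007],[0,-0.0202,0.0079]],"hand":[0.004,0.004,0.004,0.004,0.004,0.004,0.004,0.004,0.004]}'; python3 look.py 11
```

```text
clock: 12.05
eef_pos: [0.4244, -0.0449, 0.1133]
tool_rot: [0.615, 0.729, 0.23, 0.194]
ft_force: [-1.3, -0.7, -0.9]
grip_width: 0.004
t 12.05 q [-0.286 -0.126 -0.952  0.183  0.255  1.189] case [-0.0717  0.0299  0.1133] zc [55.   9.7] f [-1.26 -0.74 -0.86] w 0.004
1.4 [460. 262.] [ 71. 180.]; 1.2 [486. 227.] [104. 149.]; 1.1 [498. 214.] [120. 138.]; 1.0 [511. 204.] [137. 129.]; 0.8 [534. 193.] [168. 122.]; 0.6 [554. 194.] [197. 125.]; 0.4 [571. 206.] [223. 138.]; 0.2 [584. 228.] [244. 160.]; 0 [592. 257.] [260. 189.];
```

View pics/c11.png

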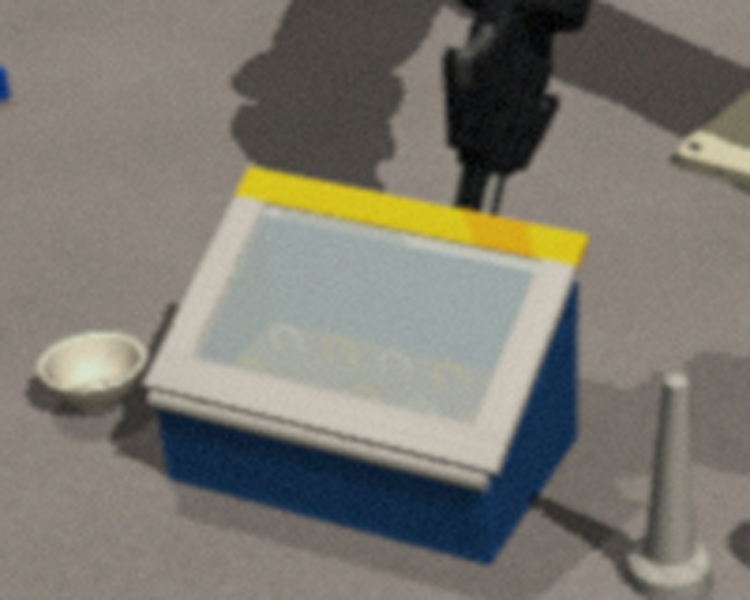

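```bash
python3 -m crank '{"dr":[[0,0,0],[0,0,0],[0,0,0],[0,0,0],[0,0,0],[0,0,0]],"travel":[[0,-0.002,0.001],[0,-0.0039,0.0019],[0,-0.0059,0.003],[0,-0.0078,0.004],[0,-0.0097,0.0051],[0,-0.0116,0.0062]],"hand":[0.004,0.004,0.004,0.004,0.004,0.004]}'; python3 look.py 12
```

```text
clock: 12.85
eef_pos: [0.4185, -0.0459, 0.1016]
tool_rot: [0.615, 0.729, 0.23, 0.194]
ft_force: [-1.4, 0.4, -1.3]
grip_width: 0.0037
t 12.85 q [-0.296 -0.108 -0.982  0.138  0.26   1.18 ] case [-0.0776  0.0299  0.1016] zc [55.   9.7] f [-1.38  0.37 -1.35] w 0.0037
1.4 [460. 262.] [ 71. 180.]; 1.2 [486. 227.] [104. 149.]; 1.1 [498. 214.] [120. 138.]; 1.0 [511. 204.] [137. 129.]; 0.8 [534. 193.] [168. 122.]; 0.6 [554. 194.] [197. 125.]; 0.4 [571. 206.] [223. 138.]; 0.2 [584. 228.] [244. 160.]; 0 [592. 257.] [260. 189.];
```

View pics/c12.png

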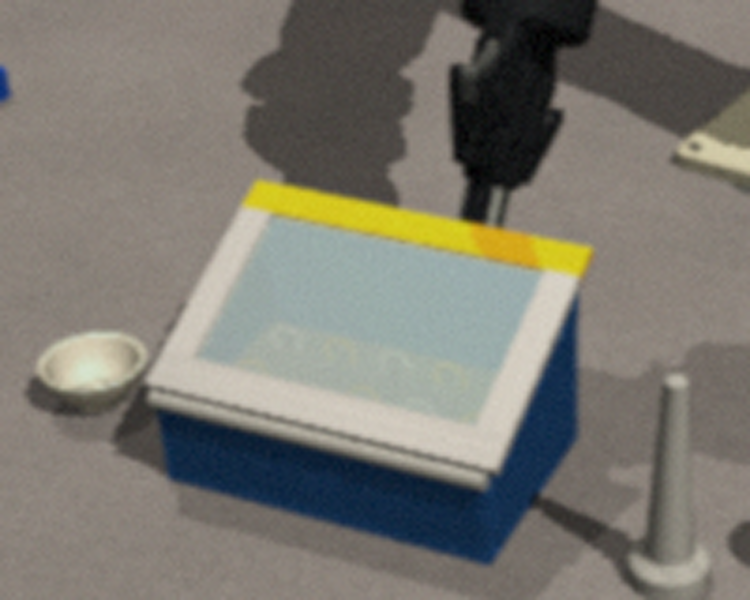

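```bash
python3 -m crank '{"dr":[[0,0,0],[0,0,0],[0,0,0],[0,0,0],[0,0,0]],"travel":[[0,-0.0018,0.0011],[0,-0.0037,0.0022],[0,-0.0055,0.0034],[0,-0.0073,0.0046],[0,-0.0091,0.0056]],"hand":[0.004,0.004,0.004,0.004,0.004]}'; python3 look.py 13
```

```text
clock: 13.52
eef_pos: [0.4149, -0.0468, 0.0922]
tool_rot: [0.614, 0.729, 0.23, 0.194]
ft_force: [-0.1, 0.5, 0.0]
grip_width: 0.0042
t 13.525 q [-0.303 -0.089 -1.005  0.097  0.264  1.173] case [-0.0813  0.0296  0.0922] zc [54.9  9.7] f [-0.05  0.48  0.03] w 0.0042
1.4 [460. 262.] [ 71. 180.]; 1.2 [486. 227.] [104. 149.]; 1.1 [498. 214.] [120. 138.]; 1.0 [511. 204.] [137. 129.]; 0.8 [534. 193.] [168. 122.]; 0.6 [554. 194.] [197. 125.]; 0.4 [571. 206.] [223. 138.]; 0.2 [584. 228.] [244. 160.]; 0 [592. 257.] [260. 189.];
```

View pics/c13.png

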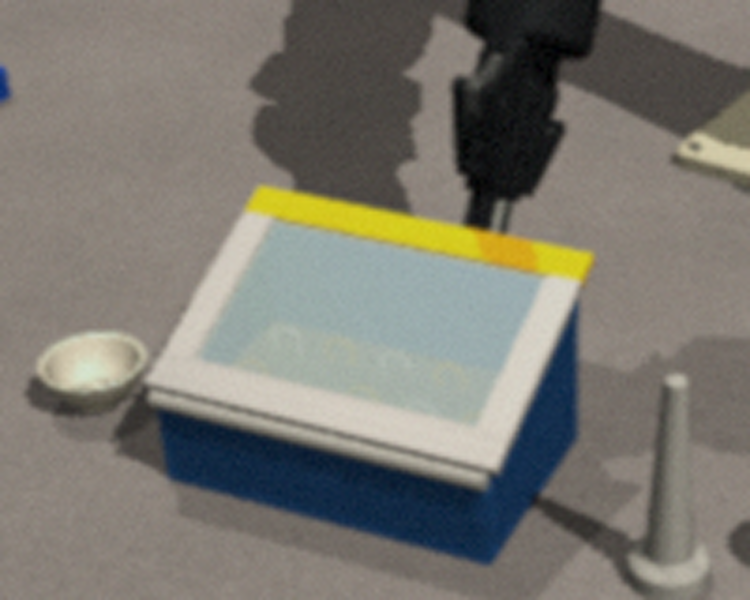

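```bash
python3 -m crank '{"dr":[[0,0,0],[0,0,0],[0,0,0],[0,0,0]],"travel":[[0,-0.0015,0.001],[0,-0.003,0.002],[0,-0.0045,0.003],[0,-0.0055,0.0035]],"hand":[0.004,0.004,0.004,0.004]}'; python3 look.py 14
python3 - <<'E'
import cv2,numpy as np
a=cv2.imread('pics/s13.png').astype(float);b=cv2.imread('pics/s14.png').astype(float)
def edge(i):
    r=[]
    for x in (260,270,280,290,325,330):
        col=i[165:215,x]; y=(col[:,2]-col[:,0]); k=np.where(y>90)[0]; r.append((k.min()+165,k.max()+165, round((y.clip(0)*np.arange(165,215)).sum()/y.clip(0).sum(),2)))
    return r
print(edge(a));print(edge(b))
E
```

```text
clock: 14.08
eef_pos: [0.4118, -0.047, 0.0858]
tool_rot: [0.615, 0.729, 0.23, 0.194]
ft_force: [-0.7, 0.0, -0.3]
grip_width: 0.0041
t 14.075 q [-0.308 -0.077 -1.02   0.071  0.267  1.169] case [-0.0844  0.0299  0.0858] zc [55.   9.7] f [-0.74  0.04 -0.34] w 0.0041
1.4 [460. 262.] [ 71. 180.]; 1.2 [486. 227.] [104. 149.]; 1.1 [498. 214.] [120. 138.]; 1.0 [511. 204.] [137. 129.]; 0.8 [534. 193.] [168. 122.]; 0.6 [554. 194.] [197. 125.]; 0.4 [571. 206.] [223. 138.]; 0.2 [584. 228.] [244. 160.]; 0 [592. 257.] [260. 189.]; [(np.int64(181), np.int64(189), np.float64(184.08)), (np.int64(183), np.int64(191), np.float64(185.73)), (np.int64(186), np.int64(193), np.float64(187.59)), (np.int64(188), np.int64(195), np.float64(188.62)), (np.int64(195), np.int64(202), np.float64(197.17)), (np.int64(196), np.int64(203), np.float64(195.58))]
[(np.int64(182), np.int64(189), np.float64(183.97)), (np.int64(184), np.int64(191), np.float64(185.81)), (np.int64(186), np.int64(193), np.float64(187.58)), (np.int64(188), np.int64(195), np.float64(188.98)), (np.int64(195), np.int64(202), np.float64(197.74)), (np.int64(196), np.int64(203), np.float64(196.1))]
```

```bash
python3 -m crank '{"dr":[[0,0,0],[0,0,0],[0,0,0],[0,0,0],[0,0,0],[0,0,0],[0,0,0],[0,0,0]],"travel":[[0,-0.001,-0.015],[0,-0.001,-0.04],[0,0,-0.07],[0,0,-0.1],[0,0.02,-0.13],[0,0.04,-0.16],[0,0.055,-0.18],[0,0.055,-0.18]],"hand":[0.004,0.004,0.004,0.004,0.004,0.004,0.004,0.004]}'; python3 look.py 15
python3 - <<'E'
from h import *
T=eyes.camera("top");S=eyes.camera("scene")
cv2.imwrite("pics/t15.png",T["color"][:,:,::-1])
b=cv2.imread("pics/t15.png")[150:320,210:530]; cv2.imwrite("pics/t15c.png",cv2.resize(b,None,fx=2.4,fy=2.4,interpolation=cv2.INTER_CUBIC))
import cv2 as c
a=c.imread('pics/s14.png').astype(float);i=S["color"][:,:,::-1].astype(float)
for im in(a,i):
    print([(np.where(im[165:215,x,2]-im[165:215,x,0]>90)[0]+165)[[0,-1]] for x in(255,260,270,280,290,330)])
E
```

```text
clock: 15.12
eef_pos: [0.3559, -0.0574, 0.2674]
tool_rot: [0.614, 0.729, 0.23, 0.196]
ft_force: [-0.7, 0.5, -0.3]
grip_width: 0.0041
t 15.125 q [-0.44  -0.493 -0.699  0.838  0.335  1.051] case [-0.1413  0.0291  0.2674] zc [54.7  9.5] f [-0.69  0.46 -0.3 ] w 0.0041
1.4 [460. 262.] [ 71. 180.]; 1.2 [486. 227.] [104. 149.]; 1.1 [498. 214.] [120. 138.]; 1.0 [511. 204.] [137. 129.]; 0.8 [534. 193.] [168. 122.]; 0.6 [554. 194.] [197. 125.]; 0.4 [571. 206.] [223. 138.]; 0.2 [584. 228.] [244. 160.]; 0 [592. 257.] [260. 189.]; [array([181, 188]), array([182, 189]), array([184, 191]), array([186, 193]), array([188, 195]), array([196, 203])]
[array([180, 188]), array([182, 189]), array([183, 191]), array([186, 193]), array([188, 195]), array([196, 203])]
```

View pics/c15.png

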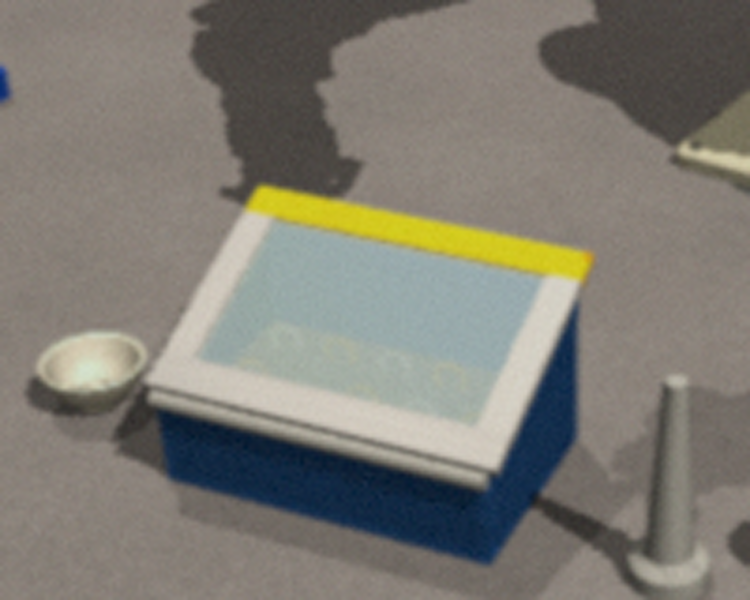

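View pics/t15c.png

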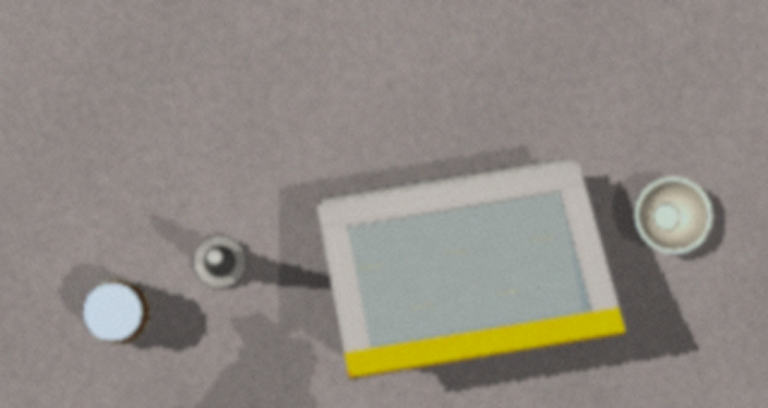

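```bash
python3 -m crank '{"dr":[[0,0,0],[0,0,0],[0,0,0],[0,0,0]],"travel":[[0,0,-0.02],[0,0,-0.02],[0,0,-0.02],[0,0,-0.02]],"hand":[0.004,0.004,0.004,0.004]}'; python3 -c "
from h import *
st(); job.job_done()"
```

```text
clock: 15.78
eef_pos: [0.343, -0.0585, 0.2802]
tool_rot: [0.615, 0.729, 0.23, 0.193]
ft_force: [-0.1, 0.4, -0.4]
grip_width: 0.0038
t 15.775 q [-0.474 -0.518 -0.671  0.909  0.351  1.019] case [-0.1542  0.0302  0.2802] zc [55.1  9.8] f [-0.07  0.36 -0.39] w 0.0038
the job is handed in; nothing more can be done
```

The lid is shut and the job is handed in at 15.8 s. The interface gave no verdict, so what follows comes from my own measurements.

**Tipping:** I hooked the nearly closed fingers over the lid's edge and pulled it past upright, to about 1.0 rad. The highest force I read was about 7 N.

**Catching:** I moved to the front and caught the falling lid on the back of the upper finger at about 0.47 rad. It stood still there for about 0.4 s.

**Lowering:** I let it down at about 0.12 to 0.16 rad/s until it rested on the case. Then I dropped the finger clear and drew back.

**Last checks:**
- **Lid shut:** When I lowered the finger another 6 mm and then withdrew it, the lid's yellow edge moved at most 1 pixel. Its position also fits the shut lid.
- **Bystanders:** The mandrel, jar and dish stand where they were, judged by eye in the pictures.
- **Robot:** It is well clear, with only sensor noise (under 1 N) on the wrist.

**What failed or could not be seen:**
- **Unreachable pose:** My first rehearsal, with the tool tilted 45°, ran into the elbow's range limit. It stopped short of the target in free air, and I used 55° instead.
- **Catch force:** The weight on the finger was too small to stand out from the roughly 1 N sensor noise. The catch is shown by the pictures, not by the force reading.

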